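# Slide the sample carrier under the reader head

## Task

Pick up the flat sample carrier by its upright fin, lay it in the flared mouth of the reader's channel with the end away from the fin leading, and push it along the channel under the low reader head until you feel it meet the stop plunger behind the head. Press the plunger in by about 4 mm, no more than 7 mm, and leave the carrier lying there against it, let go. Never jam or shove the carrier hard (20 N is too much), and leave the bottle, the mouse and the carton where they are.

Things in the scene. Friction and masses are not known exactly. Their poses are not given: they have to be found in the camera images.
- carrier: Low aluminium carrier plate, 180 x 60 x 10 mm (x, y, z), 0.25 to 0.5 kg, two round samples sunk in its top, an upright fin near its tail. Origin: centre of its underside; +x points to its leading end (nose at x = +90 mm, tail face at x = -90 mm), z up. It starts flat on the desk to the robot's left.
- carrier_nose (a point): Middle of the carrier's leading end face, 5 mm above its underside; axes as the carrier's.
- carrier_fin (a point): Top centre of the carrier's grip fin, 44 mm above the carrier's underside at the carrier's x = -70 mm; axes as the carrier's. The fin is 30 mm long (x), 12 mm thick (y) and rises 34 mm above the plate's top. Grip it across its thickness, from above.
- reader: Bench reader fixed to the desk. Dark steel base plate 8 mm thick, x = -200 to +220 mm, y = -62 to +62 mm; origin at its underside, z up. +x is the pushing direction, along the channel's centre line y = 0. Two steel rails, 8 mm high on the base, inner faces at y = +-32 mm, run from x = -42 to +220 mm. A low head bridges them.
- mouth (a point): Start of the channel's flared mouth: on the base's top, on the centre line, at the reader's x = -99 mm; axes as the reader's. The rails' inner faces are about 100 mm apart here and close evenly to 64 mm at x = -42 mm. Before the mouth the base is bare; a carrier lying in the mouth may overhang the base's front edge by up to 60 mm.
- head (a point): Lower front edge of the reader head, on the centre line, at the reader's x = +50 mm, 13 mm above the base top (a carrier passes with 3 mm to spare); axes as the reader's. The head is 60 mm long (to x = +110 mm), 120 mm wide, its top 66 mm above the desk. The fin stays outside it when the carrier is home.
- stop (a joint): Travel of the stop's plunger along the reader's +x, m: 0 = out, 0.012 = hard end. A brass plate 34 mm wide on a block clamped across the channel behind the head; its face at 0 lies at the reader's x = +125 to +155 mm, different each time. Yields at 9 N, then 0.3 N more per mm, and stays where left. Sliding the carrier takes 1 to 3 N.
- water_bottle: Bystander: clear water bottle, 64 mm across, 200 mm tall; origin under its centre.
- mouse: Bystander: black computer mouse, about 85 x 60 x 32 mm; origin at its underside.
- carton: Bystander: small cardboard box, 60 x 90 x 50 mm; origin under its centre.
Mind the look-alikes: they are no part of the job. Leave any orange or red look-alike of the carrier alone.

How it is judged:
By the outcome, as a careful person would: the job done as asked, in the order asked, and still so for the second after the job is handed in, with the robot touching nothing.
It also fails if it takes over 64 s, if anything falls off the work surface, if the arm or the gripper's body presses on something with over 40 N, if the wrist force passes 120 N, or if a joint passes its speed limit or range.

## Robot

A 6-joint arm with a two-finger parallel gripper is mounted at the origin on the work surface. World frame = base frame: x ahead of the robot, y to its left, z up, the work surface at z = 0. Lengths are in m, angles in rad, forces in N, time in s.
With the tool pointing down it reaches from about 0.225 to 0.875 m from the base axis. Payload 3.4 kg.
Tool frame: the origin (TCP) lies at the very end of the fingers, on their centre line; the grasp point (between the pads) lies 19 mm behind it; z points along the fingers, y is the direction in which the jaws open and shut (so a half turn about z gives the same grasp; the last joint's range is limited). The gripper opens to 85 mm and grips with 20 to 120 N. Pads are 22 mm wide; open, the fingers measure 114 mm over their backs; the gripper's body (76 mm by 85 mm) begins 54 mm behind the grasp point. The pads swing forward as they close: fully open they stand 13 mm farther back than shut.
Start: joints at [1.192, 0.276, 1.505, -0, 1.361, -0.121], TCP at [0.147, 0.556, 0.231] pointing down, gripper open.
Joint ranges: [-2.89, 2.89], [-0.75, 2.08], [0.22, 2.7], [-1.18, 4.32], [0.11, 2.71], [-2.7, 2.7]. Speed limits (rad/s): [2.57, 2.57, 3.14, 3.14, 3.14, 3.14].

## Interface

Orientations are given as a unit quaternion [w, x, y, z].
In Python, from rig import telemetry, cams, sign_off, spotter gives the robot as it stands.
- The arm moves only by the tool servo_tool, never from a script. Its argument "steps" is a list of rows, each a list of 6 numbers: the shift along the tool's x, y, z in mm, then the turn, a rotation vector about the tool's x, y, z in degrees. In form: [[x, y, z, ax, ay, az], ...]. A call has 1 to 8 rows; each row is the pose to reach, as a shift and turn from the pose commanded when the call began, along the tool's axes at that moment; what a row does not reach only later rows make up. A row lasts 1/10 s, in which the tool goes at most 50 mm and 8.59 degrees, less where a joint would pass 70% of its speed; a pose out of reach is approached as far as the arm can. A call with a gripper value outside its range is refused whole. "hand" is the closure in counts, from 0 (fully open) to 255 (shut), set as the call begins (left out, the last holds). The fingers move at their own pace and stop on an object; "grip_force" is the grip in N (left out, the last holds). Time passes only in rows, so rows that repeat a pose let the fingers close. It gives the time, the measured TCP pose, the force and the opening at its end, in the units of the state.
- telemetry.get_state(): the state, without advancing time (a new reading comes with each control period).
- cams.get_image(name): name is "scene" or "top"; returns (picture, depth): 420x560x3 uint8, red, green, blue; 420x560 float32, m along the optical axis (not along the pixel's ray), 0 where there is no reading.
- cams.camera_model(name): a dict with "camera_matrix" (3x3 intrinsics, pixels), "origin" and "rotation" of the camera in the world. Camera axes: x right, y up, looking along -z (the intrinsics and any distortion apply to the point x, -y, -z); pixel columns grow to the right and rows downward; lengths in m; the calibration is good to about 2 mm. A picture is of the moment at which its call begins. camera_model takes no time and is no camera call.
- sign_off(): hands the job in, once; it reports no verdict.
Trained networks look in the newest picture that a camera, given by its name, has taken for a name from the list of things; names that differ only in an ending like _2 or _b are one class to them, and where a whole thing is asked for, a point or a joint stands for the part that bears it (a point fixed in the world has none). Each returns a list of dicts, best first, with "conf" (0 to 1); they miss things now and then, are a little off and sometimes report something else, mostly with a low value. They report only what shows in the picture. A call takes as long as a camera call. They do not tell look-alikes from the thing itself.
- spotter.outline_of(query, camera): "region" (420x560 bool, what is visible of it) and "rect" ([left, top, width, height] in pixels, round what is visible of it).
The state is a dict: "clock": time; "qpos": joint angles; "qd": joint speeds; "effort": joint torques, N m; "position": TCP position; "ee_rot": TCP orientation; "contact_force": force on the tool from outside, world axes, zero at the start; "moment": the same for the moment, N m; "width": finger opening in m.
Only numpy, scipy, OpenCV 4.12 (cv2) and the standard library are available. Lean on these libraries where they do the work, as an engineer would, in place of code of your own. Each camera call takes 0.05 s, during which the arm holds its last target.

## Working session

There is one attempt and no reset: what is moved stays moved. The work goes in short steps, Python scripts to look and compute and a tool call to move; the robot and the scene stay as the last step left them, time stands still between calls to the robot, and variables do not carry over. Pictures are saved under pics/ and viewed, and the job is handed in when it is done.

Besides the shell and the picture viewer there is one more tool, called after "Request:" by a JSON object that holds its "op" and its "data". servo_tool: Moves the arm, as the interface text tells. Its arguments: {"type":"object","properties":{"steps":{"type":"array","items":{"type":"array","items":{"type":"number"}}},"hand":{"type":"number"},"grip_force":{"type":"number"}},"required":["steps"]}

```bash
mkdir -p pics; ls; cat > h.py <<'E'
import numpy as np, cv2
from rig import telemetry, cams, sign_off, spotter
def grab(n,tag):
    im,d=cams.get_image(n); cv2.imwrite(f'pics/{tag}.png',cv2.cvtColor(im,cv2.COLOR_RGB2BGR)); np.savez(f'pics/{tag}.npz',im=im,d=d); return im,d
def cloud(n,d):
    m=cams.camera_model(n);K=np.array(m['camera_matrix']);R=np.array(m['rotation']);o=np.array(m['origin'])
    v,u=np.mgrid[0:d.shape[0],0:d.shape[1]]
    dist=m.get('distortion')
    x=(u-K[0,2])/K[0,0];y=(v-K[1,2])/K[1,1]
    P=np.stack([x*d,-y*d,-d],-1)
    return P@R.T+o
E
python3 - <<'E'
from h import *
for n in('scene','top'):
    grab(n,n+'0');m=cams.camera_model(n);print(m)
print(telemetry.get_state())
E
```

```text
pics
{'camera_matrix': array([[397.51380506,   0.        , 283.18928755],
       [  0.        , 397.51380506, 207.53015512],
       [  0.        ,   0.        ,   1.        ]]), 'origin': array([1.19032899, 0.14916292, 0.63987984]), 'rotation': array([0.54401311, 0.25808182, 0.33292735, 0.72567409])}
{'camera_matrix': array([[532.09157719,   0.        , 281.91125955],
       [  0.        , 532.09157719, 220.1567211 ],
       [  0.        ,   0.        ,   1.        ]]), 'origin': array([ 0.29217815, -0.04493836,  1.39795837]), 'rotation': array([-0.69843421, -0.05969314,  0.06151564,  0.71052249])}
{'clock': 0.1, 'qpos': array([ 1.19199684e+00,  2.76530073e-01,  1.50601205e+00, -1.14815416e-05,
        1.36068276e+00, -1.21025560e-01]), 'qd': array([ 0.00073229, -0.00087779, -0.00082362,  0.00178523, -0.00036948,
        0.00152013]), 'effort': array([ 1.66135160e-03, -4.17700839e+01, -2.46402651e+01,  1.11639542e-04,
        5.82623339e-03, -2.38063052e-05]), 'position': array([0.14643325, 0.55555823, 0.23052496]), 'ee_rot': array([-1.96401763e-04,  1.28529182e-01,  9.91705391e-01, -7.92149959e-04]), 'contact_force': array([ 0.53604158,  1.0505493 , -0.09850826]), 'moment': array([-0.00950776, -0.03420909, -0.02779632]), 'width': 0.08528515903696883}
```

View pics/top0.png

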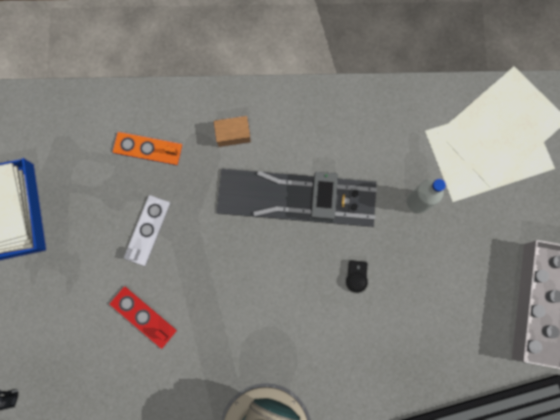

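View pics/scene0.png

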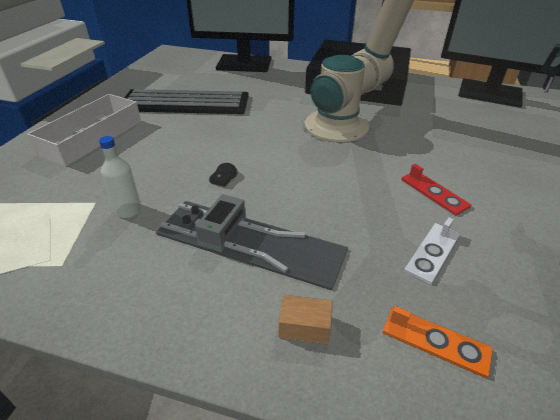

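The top view shows the silver carrier at (147,230) with its fin near (135,253), between orange and red look-alikes. The reader runs from (218,190) to (376,205), and its mouth opens to the left at about (258,195). Next I measure their positions.

```bash
sed -i "s/R=np.array(m\['rotation'\])/q=np.array(m['rotation']);R=Rot.from_quat(q[[1,2,3,0]]).as_matrix()/; 1a from scipy.spatial.transform import Rotation as Rot" h.py
python3 - <<'E'
from h import *
def box(P,mask):
    p=P[mask]; r=cv2.minAreaRect((p[:,:2]*1000).astype(np.float32)); return r
for n in('top','scene'):
    z=np.load(f'pics/{n}0.npz');im,d=z['im'],z['d'];P=cloud(n,d)
    print(n)
    if n=='top':
        for uv in [(147,230),(100,250),(135,253),(300,300),(230,195),(268,195),(160,200)]: print(uv,P[uv[1],uv[0]].round(4))
        up=cv2.resize(im[160:280,100:240],None,fx=5,fy=5,interpolation=cv2.INTER_CUBIC); cv2.imwrite('pics/c1.png',up[...,::-1])
        up=cv2.resize(im[150:250,200:400],None,fx=4,fy=4,interpolation=cv2.INTER_CUBIC); cv2.imwrite('pics/c2.png',up[...,::-1])
    cv2.imwrite('pics/z.png',0*im)
    for k in('carrier','reader'):
        for o in spotter.outline_of(k,n)[:4]:
            m=o['region']&(d>0); print(k,round(o['conf'],2),o['rect'],m.sum(),box(P,m),np.percentile(P[m][:,2],[2,50,98]).round(4), im[m].mean(0).round())
            np.save(f'pics/{n}_{k}_{int(o["rect"][0])}.npy',m)
E
```

```text
top
(147, 230) [0.5123 0.3054 0.0111]
(100, 250) [0.4626 0.4307 0.0005]
(135, 253) [0.4485 0.3273 0.0401]
(300, 300) [ 0.323  -0.0939  0.0026]
(230, 195) [0.6044 0.0872 0.0046]
(268, 195) [ 0.6009 -0.0147  0.0127]
(160, 200) [0.5913 0.2717 0.0166]
carrier 0.86 [122.8, 197.3, 47.7, 67.4] 1638 ((514.0004272460938, 309.0404357910156), (70.90991973876953, 181.9633331298828), 70.6257553100586) [0.0006 0.0103 0.0433] [170. 170. 176.]
carrier 0.74 [110.9, 289.6, 64.4, 62.0] 1743 ((286.66864013671875, 315.1295471191406), (185.27825927734375, 64.83088684082031), 50.269283294677734) [0.0011 0.0103 0.0431] [160.  64.  63.]
carrier 0.59 [111.0, 134.3, 72.4, 32.3] 1538 ((738.8368530273438, 314.2471923828125), (185.33938598632812, 68.15242004394531), 77.39509582519531) [-0.0011  0.0104  0.0433] [180. 106.  60.]
reader 0.68 [217.0, 170.5, 156.0, 57.0] 6863 ((596.3461303710938, -91.06501770019531), (421.1426086425781, 128.9508056640625), 84.02134704589844) [0.0024 0.0098 0.0697] [77. 78. 80.]
scene
carrier 0.89 [382.2, 306.2, 112.9, 73.1] 3453 ((734.021728515625, 314.10174560546875), (183.77294921875, 71.60243225097656), 78.1437759399414) [0.0002 0.0096 0.0427] [171.  99.  52.]
carrier 0.62 [402.3, 165.5, 67.6, 47.0] 1201 ((282.01531982421875, 318.1678466796875), (178.71534729003906, 81.28812408447266), 49.173179626464844) [0.0014 0.0096 0.042 ] [147.  62.  60.]
carrier 0.55 [404.1, 217.2, 55.1, 68.8] 1829 ((498.8135070800781, 311.9542236328125), (62.83240509033203, 213.2184600830078), 69.61468505859375) [-0.      0.0097  0.0428] [157. 161. 165.]
reader 0.8 [156.2, 194.4, 192.2, 96.2] 8136 ((559.8097534179688, -91.41053771972656), (432.9118957519531, 198.9915008544922), 83.75143432617188) [0.0001 0.0081 0.0672] [75. 78. 79.]
reader 0.71 [280.0, 295.2, 51.7, 49.0] 2167 ((756.67431640625, 77.21842956542969), (100.41260528564453, 87.97650909423828), 8.124601364135742) [0.0043 0.0486 0.0512] [142. 109.  76.]
```

```bash
ls pics
```

```text
c1.png
c2.png
scene0.npz
scene0.png
scene_carrier_382.npy
scene_carrier_402.npy
scene_carrier_404.npy
scene_reader_156.npy
scene_reader_280.npy
top0.npz
top0.png
top_carrier_110.npy
top_carrier_111.npy
top_carrier_122.npy
top_reader_217.npy
z.png
```

View pics/c1.png

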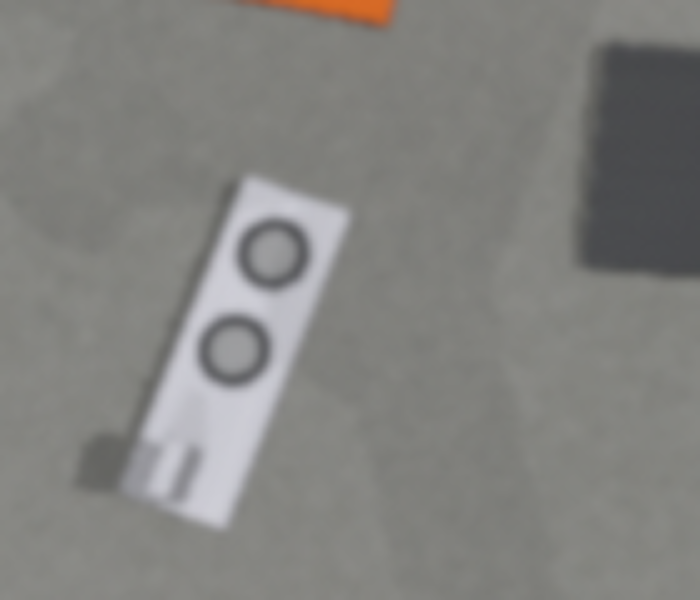

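View pics/c2.png

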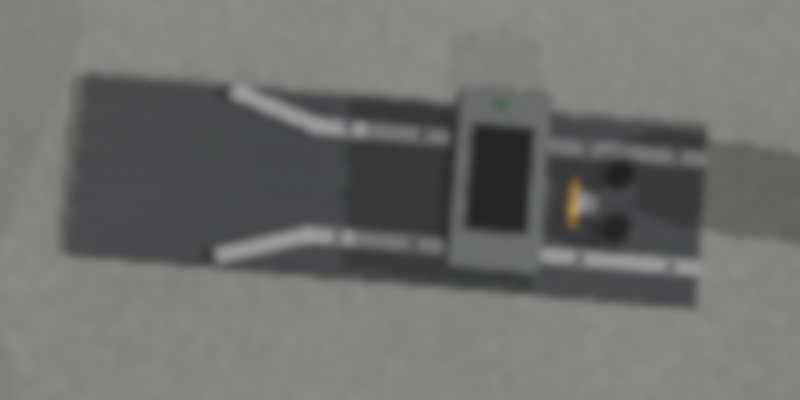

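```bash
python3 - <<'E'
from h import *
def mr(p,nm):
    r=cv2.minAreaRect((p[:,:2]*1000).astype(np.float32)); print(nm,len(p),np.round(r[0],1),np.round(r[1],1),round(r[2],2), 'z',np.percentile(p[:,2],[10,50,90]).round(4))
def edgefit(p,ang0,L,W):
    # robust: scan angle to minimise, use percentiles
    best=None
    for a in np.radians(np.arange(ang0-6,ang0+6,.1)):
        c,s=np.cos(a),np.sin(a); u=p[:,0]*c+p[:,1]*s; v=-p[:,0]*s+p[:,1]*c
        wv=np.percentile(v,98.5)-np.percentile(v,1.5)
        # sharpness
        if best is None or wv<best[0]:
            um=(np.percentile(u,1)+np.percentile(u,99))/2; vm=(np.percentile(v,1)+np.percentile(v,99))/2
            best=(wv,np.degrees(a),um*c-vm*s,um*s+vm*c,np.percentile(u,99)-np.percentile(u,1))
    return np.round(best,4)
# carrier
for n,f in(('top','top_carrier_122'),('scene','scene_carrier_404')):
    z=np.load(f'pics/{n}0.npz');im,d=z['im'],z['d'];P=cloud(n,d);m=np.load(f'pics/{f}.npy')
    p=P[m]; pl=p[(p[:,2]>.006)&(p[:,2]<.014)]; fin=p[p[:,2]>.034]
    mr(pl,n+' plate'); mr(fin,n+' fin'); print(fin.mean(0), edgefit(pl,-20,0,0))
for n,f in(('top','top_reader_217'),('scene','scene_reader_156')):
    z=np.load(f'pics/{n}0.npz');im,d=z['im'],z['d'];P=cloud(n,d);m=np.load(f'pics/{f}.npy')
    p=P[m]; b=p[(p[:,2]>.004)&(p[:,2]<.02)]; h=p[p[:,2]>.058]
    mr(b,n+' base');mr(h,n+' head'); print(edgefit(b,-96,0,0))
    far=p[(p[:,2]>.02)&(p[:,2]<.055)&(p[:,1]<-.17)]; print(n,'stopblock',len(far)); 
    if len(far)>5: mr(far,'stop')
E
```

```text
top plate 1213 [512.4 307.8] [ 67.2 179.8] 68.88 z [0.0073 0.0102 0.0129]
top fin 65 [446.9 331.9] [13.1 29. ] 68.85 z [0.0378 0.0433 0.0472]
[0.44642168 0.33156799 0.04285304] [  0.0587 -20.4      0.5125   0.3075   0.1754]
scene plate 1592 [512.3 307.7] [ 60.  184.6] 69.49 z [0.0081 0.0097 0.0111]
scene fin 69 [448.9 331.6] [11.9 30.2] 68.67 z [0.0367 0.043  0.0446]
[0.45192178 0.33071049 0.04182983] [  0.0581 -20.4      0.5146   0.307    0.176 ]
top base 5209 [595.8 -90. ] [418.7 127.6] 83.99 z [0.0056 0.0091 0.0148]
top head 1050 [ 587.5 -157.9] [ 62.6 121.4] 83.9 z [0.0629 0.0667 0.0702]
[ 1.196e-01 -9.640e+01  5.936e-01 -9.040e-02  4.100e-01]
top stopblock 52
stop 52 [ 568.4 -235.7] [117.5 100.7] 83.79 z [0.0203 0.0216 0.0433]
scene base 6017 [595.3 -90.3] [420.3 127.5] 84.14 z [0.006  0.0077 0.0147]
scene head 1048 [ 588.7 -159.4] [ 61.2 121.1] 83.8 z [0.0634 0.0658 0.0676]
[ 1.211e-01 -9.600e+01  5.965e-01 -8.920e-02  4.125e-01]
scene stopblock 133
stop 133 [ 610.2 -222.6] [117.4  53.7] 30.58 z [0.0229 0.0361 0.051 ]
```

```bash
cat >> h.py <<'E'
def plan(pos,yawx):
    s=telemetry.get_state();q=np.array(s['ee_rot']);R=Rot.from_quat(q[[1,2,3,0]])
    a=np.radians(yawx);x=np.array([np.cos(a),np.sin(a),0]);z=np.array([0,0,-1.]);T=Rot.from_matrix(np.stack([x,np.cross(z,x),z],1))
    sh=R.inv().apply(np.array(pos)-s['position'])*1000; t=np.degrees((R.inv()*T).as_rotvec())
    print('clk',round(s['clock'],2),'pos',s['position'].round(4),'F',s['contact_force'].round(2),'w',round(s['width'],4),'shift',sh.round(1),'turn',t.round(2))
yr=np.radians(-96.0); RD=np.array([np.cos(yr),np.sin(yr)]);RN=np.array([-RD[1],RD[0]]);RO=np.array([.5965,-.0803])
def rd(x,y=0): return RO+RD*x+RN*y
E
python3 - <<'E'
from h import *
plan([.4475,.332,.10],159.5); plan([.4475,.332,.016],159.5)
E
```

```text
clk 0.3 pos [0.1465 0.5558 0.231 ] F [-0.42 -0.05 -0.01] w 0.0858 shift [-348.1 -139.6  131.1] turn [-0.03 -0.    5.73]
clk 0.3 pos [0.1465 0.5558 0.231 ] F [-0.42 -0.05 -0.01] w 0.0858 shift [-348.1 -139.6  215.1] turn [-0.03 -0.    5.73]
```

Request:
{"op": "servo_tool", "data": {"steps": [[-35,-14,10,0,0,1],[-75,-30,25,0,0,2],[-120,-48,42,0,0,3],[-165,-66,60,0,0,4],[-210,-84,78,0,0,5],[-255,-102,96,0,0,5.7],[-300,-120,113,0,0,5.7],[-335,-134,125,0,0,5.7]], "hand": 0, "grip_force": 60}}

```text
clock: 1.1
position: [0.4377, 0.3396, 0.1056]
ee_rot: [-0.0, 0.178, 0.984, 0.0]
contact_force: [0.5, 1.3, 0.5]
width: 0.0854
```

Request:
{"op": "servo_tool", "data": {"steps": [[-13,-6,6,0,0,0],[-13,-6,6,0,0,0],[-13,-6,6,0,0,0],[-13,-6,6,0,0,0]]}}

```text
clock: 1.5
position: [0.4454, 0.3321, 0.101]
ee_rot: [0.0, 0.177, 0.984, 0.001]
contact_force: [-0.2, -0.2, 0.2]
width: 0.0858
```

```bash
python3 - <<'E'
from h import *
plan([.4475,.332,.016],159.5)
im,d=grab('top','top1'); cv2.imwrite('pics/c3.png',cv2.resize(im[180:300,60:220],None,fx=5,fy=5,interpolation=cv2.INTER_CUBIC)[...,::-1])
im,d=grab('scene','scene1'); cv2.imwrite('pics/c4.png',cv2.resize(im[120:300,360:500],None,fx=4,fy=3.3,interpolation=cv2.INTER_CUBIC)[...,::-1])
E
```

```text
clk 1.5 pos [0.4454 0.3321 0.101 ] F [-0.16 -0.21  0.21] w 0.0858 shift [-2.   0.5 85. ] turn [ 0.06 -0.01  0.12]
```

View pics/c4.png

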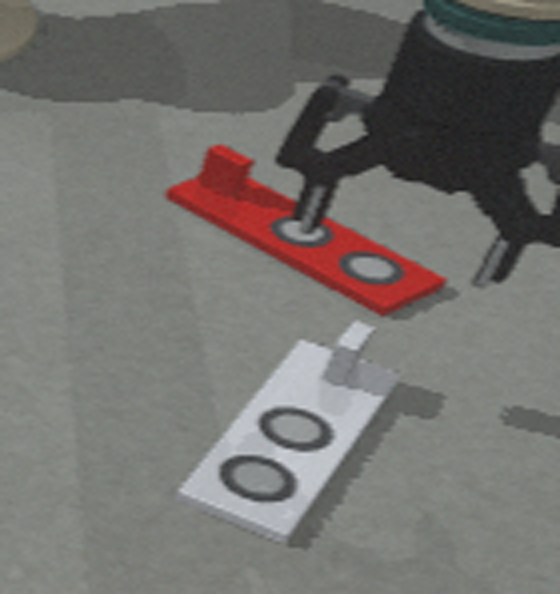

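The open fingers straddle the silver carrier's fin, which sits at about (355,345) in the crop. Nothing is in the way below, so I descend.

Request:
{"op": "servo_tool", "data": {"steps": [[-1,0,25,0,0,0],[-2,0.5,55,0,0,0],[-2,0.5,75,0,0,0],[-2,0.5,84,0,0,0],[-2,0.5,84,0,0,0],[-2,0.5,84,0,0,0]]}}

```text
clock: 2.2
position: [0.4489, 0.3315, 0.0172]
ee_rot: [0.001, 0.177, 0.984, 0.001]
contact_force: [-0.7, 0.2, -0.5]
width: 0.0853
```

Request:
{"op": "servo_tool", "data": {"steps": [[0,0,0,0,0,0],[0,0,0,0,0,0],[0,0,0,0,0,0],[0,0,0,0,0,0],[0,0,0,0,0,0],[0,0,0,0,0,0],[0,0,0,0,0,0],[0,0,0,0,0,0]], "hand": 255, "grip_force": 100}}

```text
clock: 3.0
position: [0.4487, 0.3307, 0.0168]
ee_rot: [0.0, 0.178, 0.984, 0.0]
contact_force: [-1.1, -1.1, 5.4]
width: 0.0102
```

Request:
{"op": "servo_tool", "data": {"steps": [[0,0,-5,0,0,0],[0,0,-15,0,0,0],[0,0,-25,0,0,0],[0,0,-40,0,0,0],[0,0,-50,0,0,0],[0,0,-50,0,0,0]]}}

```text
clock: 3.6
position: [0.4497, 0.3314, 0.0682]
ee_rot: [0.002, 0.178, 0.984, 0.001]
contact_force: [-0.3, 0.5, -3.3]
width: 0.0104
```

```bash
python3 - <<'E'
from h import *
z=.016+.058
plan([*rd(-220),z],84)
im,d=grab('top','top2');P=cloud('top',d)
cv2.imwrite('pics/c5.png',cv2.resize(im[150:310,60:220],None,fx=3.7,fy=3.7,interpolation=cv2.INTER_CUBIC)[...,::-1])
im,d=grab('scene','scene2'); cv2.imwrite('pics/c6.png',cv2.resize(im[120:320,360:520],None,fx=3,fy=3,interpolation=cv2.INTER_CUBIC)[...,::-1])
E
```

```text
clk 3.6 pos [0.4497 0.3314 0.0682] F [-0.25  0.5  -3.32] w 0.0104 shift [ 54679.7 212689.1    517.8] turn [2.500e-01 1.000e-02 7.553e+01]
```

View pics/c6.png

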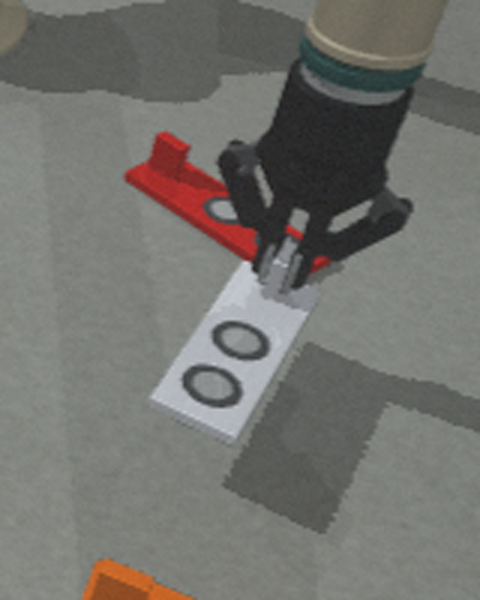

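View pics/c5.png

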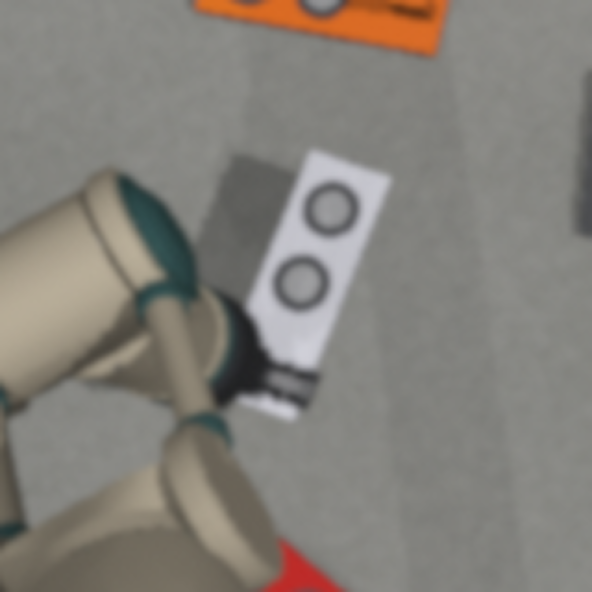

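The carrier is lifted by its fin and looks level. In the scene crop its nose is at about (195,420). I check the tilt and the pose in the hand from depth.

```bash
cat >> h.py <<'E'
def silver(n,tag,zlo,zhi,c,r=.12):
    z=np.load(f'pics/{tag}.npz');im,d=z['im'].astype(int),z['d'];P=cloud(n,d)
    m=(d>0)&(P[...,2]>zlo)&(P[...,2]<zhi)&(np.hypot(P[...,0]-c[0],P[...,1]-c[1])<r)
    return P[m],im[m],m
def plane(p):
    for _ in range(4):
        A=np.c_[p[:,:2]-p[:,:2].mean(0),np.ones(len(p))];s=np.linalg.lstsq(A,p[:,2],rcond=None)[0];r=p[:,2]-A@s;p=p[abs(r)<2*r.std()+1e-4]
    return s,p
E
python3 - <<'E'
from h import *
ax=np.array([np.cos(np.radians(-20.5)),np.sin(np.radians(-20.5))])
for n,t in(('top','top2'),('scene','scene2')):
    p,c,m=silver(n,t,.045,.075,(.53,.3),.1); 
    k=(c.min(1)>120)|((c.max(1)-c.min(1))<25)&((p[:,:2]-[.449,.3315])@ax>.02); p=p[k]
    s,q=plane(p); r=cv2.minAreaRect((q[:,:2]*1000).astype(np.float32))
    print(n,len(p),len(q),'slope along x deg',np.degrees(np.arctan(s[:2]@ax)),'across',np.degrees(np.arctan(s[:2]@[-ax[1],ax[0]])),'z',s[2],r, 'nose',((q[:,:2]-[.4497,.3314])@ax).max(), np.percentile((q[:,:2]-[.4497,.3314])@[-ax[1],ax[0]],[1,99]))
plan([*rd(-.220),.075],84)
E
```

```text
top 1282 1154 slope along x deg -0.11445852726649738 across 0.041579395593013324 z 0.06170857155049787 ((517.4207763671875, 306.5584716796875), (62.376373291015625, 171.29351806640625), 70.10211944580078) nose 0.15768437936164698 [-0.02931419  0.03036532]
scene 1663 1451 slope along x deg -0.1444391532452316 across -0.0768836674047754 z 0.05999262152685632 ((519.1434936523438, 305.67486572265625), (59.93710708618164, 170.7908477783203), 69.5799331665039) nose 0.15945538486833288 [-0.0286677   0.02965286]
clk 3.7 pos [0.4485 0.3307 0.0665] F [ 1.69 -0.18 -3.22] w 0.0102 shift [-227.4 -120.2   -8.5] turn [ 3.000e-02 -0.000e+00  7.553e+01]
```

Request:
{"op": "servo_tool", "data": {"steps": [[-7,-4,-3,0,0,3],[-21,-11,-6,0,0,8],[-37,-20,-10,0,0,14],[-55,-29,-10,0,0,20],[-73,-38,-10,0,0,26],[-91,-48,-10,0,0,32],[-109,-58,-10,0,0,38],[-127,-67,-10,0,0,44]]}}

```text
clock: 4.5
position: [0.5438, 0.2226, 0.0753]
ee_rot: [-0.001, 0.535, 0.845, -0.001]
contact_force: [-0.6, -0.6, -3.1]
width: 0.0101
```

```bash
python3 - <<'E'
from h import *
plan([*rd(-.220),.075],84)
E
```

```text
clk 4.5 pos [0.5438 0.2226 0.0753] F [-0.59 -0.58 -3.08] w 0.0101 shift [-108.3   32.5    0.2] turn [-0.11  0.   31.27]
```

Request:
{"op": "servo_tool", "data": {"steps": [[-16,5,0,0,0,6],[-34,10,0,0,0,12],[-52,16,0,0,0,18],[-70,21,0,0,0,24],[-88,27,0,0,0,29],[-103,31,0,0,0,31.2],[-108,32.5,0,0,0,31.2],[-108,32.5,0,0,0,31.2]]}}

```text
clock: 5.3
position: [0.62, 0.1396, 0.0758]
ee_rot: [-0.0, 0.741, 0.671, -0.0]
contact_force: [-0.2, 0.9, -1.9]
width: 0.0101
```

```bash
python3 - <<'E'
from h import *
plan([*rd(-.220),.075],84)
im,d=grab('top','top3')
cv2.imwrite('pics/c7.png',cv2.resize(im[130:250,180:380],None,fx=4,fy=4,interpolation=cv2.INTER_CUBIC)[...,::-1])
im,d=grab('scene','scene3'); cv2.imwrite('pics/c8.png',cv2.resize(im[140:320,140:400],None,fx=3,fy=3,interpolation=cv2.INTER_CUBIC)[...,::-1])
for n,t in(('top','top3'),('scene','scene3')):
    p,c,m=silver(n,t,.05,.08,rd(-.13),.1)
    k=(c.min(1)>110); p=p[k]; s,q=plane(p)
    u=(q[:,:2]-RO)@RD; v=(q[:,:2]-RO)@RN
    print(n,len(q),'slopeX',np.degrees(np.arctan(s[:2]@RD)).round(2),'Y',np.degrees(np.arctan(s[:2]@RN)).round(2),'z',s[2].round(4),'u',np.percentile(u,[.5,99.5]).round(4),'v',np.percentile(v,[1,99]).round(4),cv2.minAreaRect((q[:,:2]*1000).astype(np.float32)))
    # edges along u bins
    for a in np.arange(-.18,-.06,.03):
        w=v[(u>a)&(u<a+.03)]; 
        if len(w)>20: print(round(a,2),np.percentile(w,[2,98]).round(4), ((np.percentile(w,2)+np.percentile(w,98))/2).round(4))
E
```

```text
clk 5.3 pos [0.62   0.1396 0.0758] F [-0.18  0.86 -1.89] w 0.0101 shift [-1.1 -0.4  0.8] turn [-0.04 -0.01  0.33]
top 1066 slopeX -0.17 Y -0.29 z 0.0689 u [-0.2072 -0.0651] v [-0.0291  0.03  ] ((611.3546142578125, 56.26518249511719), (145.87220764160156, 61.112972259521484), 84.70954895019531)
-0.18 [-0.0291  0.029 ] -0.0001
-0.15 [-0.0286  0.0296] 0.0005
-0.12 [-0.0286  0.0289] 0.0002
-0.09 [-0.028   0.0294] 0.0007
scene 1292 slopeX -0.2 Y -0.38 z 0.0682 u [-0.2272 -0.0656] v [-0.0287  0.0312] ((613.078857421875, 65.59039306640625), (165.41676330566406, 62.48472595214844), 84.47543334960938)
-0.18 [-0.0283  0.0307] 0.0012
-0.15 [-0.0278  0.0304] 0.0013
-0.12 [-0.0275  0.0308] 0.0016
-0.09 [-0.0272  0.0316] 0.0022
```

View pics/c7.png

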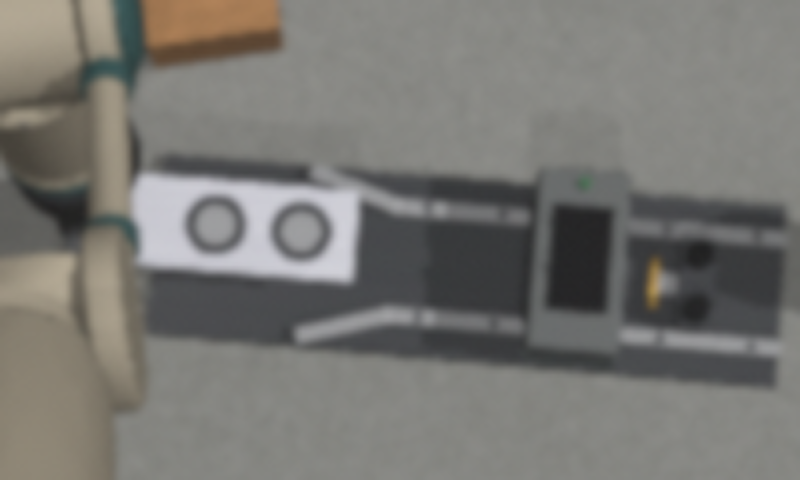

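View pics/c8.png

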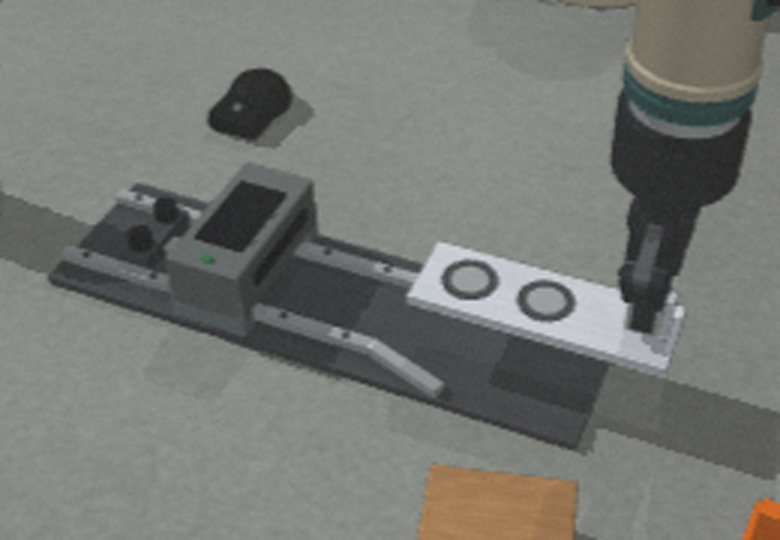

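The carrier is over the mouth, with its nose at c7 (355,235). Before lowering it, I refine the reader's centre line and yaw from the rails.

```bash
python3 - <<'E'
from h import *
for n in('top','scene'):
    z=np.load(f'pics/{n}0.npz');im,d=z['im'].astype(int),z['d'];P=cloud(n,d)
    uv=(P[...,:2]-RO); u=uv@RD; v=uv@RN
    bright=(im.min(2)>110)&(abs(v)<.06)&(P[...,2]<.03)
    print(n)
    for a in (-.04,-.02,0.,.02,.115,.14,.17,.2):
        r=[]
        for sg in(1,-1):
            k=bright&(u>a)&(u<a+.02)&(v*sg>.02)
            r+= [k.sum(), np.median(v[k]).round(4) if k.sum() else None, np.percentile(P[...,2][k],50).round(4) if k.sum() else None]
        print(a,r, (r[1]+r[4])/2 if r[1] and r[4] else None)
    b=(d>0)&(P[...,2]>.003)&(P[...,2]<.013)&(abs(v)<.08)
    for a in(-.19,-.15,-.12,0,.2):
        k=b&(u>a)&(u<a+.015); print('base',a,np.percentile(v[k],[1,99]).round(4),np.percentile(v[k],[1,99]).mean().round(4))
    k=b&(abs(v)<.03); print('front',np.percentile(u[k&(im.max(2)<100)],[0.5,99.5]))
    br=(im[...,0]>120)&(im[...,0]-im[...,2]>50)&(u>.1)&(u<.2)&(abs(v)<.05); print('brass',br.sum(),u[br].round(4),v[br].mean(),P[...,2][br].round(3))
E
```

```text
top
-0.04 [np.int64(31), np.float64(0.0363), np.float64(0.0159), np.int64(29), np.float64(-0.0362), np.float64(0.0158)] 4.999999999999796e-05
-0.02 [np.int64(18), np.float64(0.0363), np.float64(0.0177), np.int64(20), np.float64(-0.0371), np.float64(0.016)] -0.00040000000000000105
0.0 [np.int64(12), np.float64(0.0369), np.float64(0.0159), np.int64(10), np.float64(-0.037), np.float64(0.0167)] -4.999999999999796e-05
0.02 [np.int64(2), np.float64(0.0364), np.float64(0.0173), np.int64(2), np.float64(-0.0364), np.float64(0.0138)] 0.0
0.115 [np.int64(10), np.float64(0.0372), np.float64(0.0165), np.int64(31), np.float64(-0.0367), np.float64(0.0147)] 0.00024999999999999675
0.14 [np.int64(3), np.float64(0.0404), np.float64(0.0149), np.int64(28), np.float64(-0.037), np.float64(0.0162)] 0.0017000000000000001
0.17 [np.int64(10), np.float64(0.0376), np.float64(0.0168), np.int64(33), np.float64(-0.0367), np.float64(0.0162)] 0.000449999999999999
0.2 [np.int64(4), np.float64(0.0374), np.float64(0.0168), np.int64(27), np.float64(-0.0384), np.float64(0.0165)] -0.000499999999999997
base -0.19 [-0.0642  
[... 1087 characters left out ...]
7), np.float64(0.0406), np.float64(0.0142), np.int64(13), np.float64(-0.0385), np.float64(0.0148)] 0.0010499999999999989
0.17 [np.int64(3), np.float64(0.0351), np.float64(0.0153), np.int64(5), np.float64(-0.0368), np.float64(0.0156)] -0.0008500000000000001
0.2 [np.int64(4), np.float64(0.0351), np.float64(0.0153), np.int64(20), np.float64(-0.0361), np.float64(0.0154)] -0.0005000000000000004
base -0.19 [-0.06    0.0619] 0.0009
base -0.15 [-0.0598  0.0617] 0.001
base -0.12 [-0.0597  0.0624] 0.0013
base 0 [-0.0611  0.0621] 0.0005
base 0.2 [-0.0614  0.0624] 0.0005
front [-0.19917107  0.30335146]
brass 0 [] nan []<stdin>:17: RuntimeWarning: Mean of empty slice.
  ret = ret.dtype.type(ret / rcount)
```

Request:
{"op": "servo_tool", "data": {"steps": [[-1,-0.4,10,0,0,0.4],[-1,-0.4,22,0,0,0.4],[-1,-0.4,34,0,0,0.4],[-1,-0.4,42,0,0,0.4],[-1,-0.4,46,0,0,0.4],[-1,-0.4,48,0,0,0.4],[-1,-0.4,48,0,0,0.4]]}}

```text
clock: 6.1
position: [0.6195, 0.1391, 0.0281]
ee_rot: [-0.0, 0.744, 0.669, -0.0]
contact_force: [0.2, 0.1, -2.4]
width: 0.0101
```

Request:
{"op": "servo_tool", "data": {"steps": [[0,0,0.5,0,0,0],[0,0,1,0,0,0]]}}

```text
clock: 6.3
position: [0.6199, 0.1391, 0.0278]
ee_rot: [0.0, 0.744, 0.669, 0.0]
contact_force: [-0.0, -0.3, -2.9]
width: 0.0102
```

Request:
{"op": "servo_tool", "data": {"steps": [[0,0,0.5,0,0,0],[0,0,1,0,0,0]]}}

```text
clock: 6.5
position: [0.6196, 0.1391, 0.0265]
ee_rot: [0.0, 0.744, 0.669, 0.0]
contact_force: [-0.0, 0.3, -1.5]
width: 0.0104
```

Request:
{"op": "servo_tool", "data": {"steps": [[0,0,0.5,0,0,0],[0,0,0.5,0,0,0]]}}

```text
clock: 6.7
position: [0.6194, 0.1391, 0.0258]
ee_rot: [-0.0, 0.744, 0.669, 0.0]
contact_force: [0.7, 0.4, -2.3]
width: 0.0097
```

Request:
{"op": "servo_tool", "data": {"steps": [[0,0,0.5,0,0,0],[0,0,0.5,0,0,0]]}}

```text
clock: 6.9
position: [0.6194, 0.139, 0.0252]
ee_rot: [-0.0, 0.744, 0.669, 0.0]
contact_force: [0.2, -0.1, -3.4]
width: 0.0101
```

Request:
{"op": "servo_tool", "data": {"steps": [[0,0,0.5,0,0,0],[0,0,0.5,0,0,0]]}}

```text
clock: 7.1
position: [0.6195, 0.1391, 0.0249]
ee_rot: [0.0, 0.744, 0.669, 0.0]
contact_force: [-0.1, 0.9, -1.5]
width: 0.0104
```

Request:
{"op": "servo_tool", "data": {"steps": [[0,0,0.5,0,0,0],[0,0,0.5,0,0,0]]}}

```text
clock: 7.3
position: [0.6195, 0.1391, 0.0248]
ee_rot: [0.0, 0.744, 0.669, 0.0]
contact_force: [-0.6, 0.4, 1.1]
width: 0.0102
```

Contact is felt: the vertical force went from -3 to +1 N. I release the carrier so it settles flat, then look.

Request:
{"op": "servo_tool", "data": {"steps": [[0,0,0,0,0,0],[0,0,0,0,0,0],[0,0,0,0,0,0]], "hand": 170}}

```text
clock: 7.6
position: [0.6197, 0.139, 0.0244]
ee_rot: [0.0, 0.744, 0.669, 0.0]
contact_force: [-0.2, -0.4, -0.8]
width: 0.0288
```

```bash
cat >> h.py <<'E'
def carr(tag_i,zlo=.012,zhi=.024):
    for n in('top','scene'):
        t=f'{n}{tag_i}';grab(n,t)
        z=np.load(f'pics/{t}.npz');im,d=z['im'].astype(int),z['d'];P=cloud(n,d)
        u=(P[...,:2]-RO)@RD; v=(P[...,:2]-RO)@RN
        m=(d>0)&(P[...,2]>zlo)&(P[...,2]<zhi)&(abs(v)<.0335)&(u>-.3)&(u<.048)
        m&=im.min(2)>95
        u,v,p=u[m],v[m],P[m]
        s,q=plane(p)
        print(n,len(u),'u',np.percentile(u,[.5,99.5]).round(4),'z',s[2].round(4),'slope',np.degrees(s[:2]@RD).round(2),np.degrees(s[:2]@RN).round(2))
        for a in np.arange(-.25,.04,.03):
            w=v[(u>a)&(u<a+.03)]
            if len(w)>60: print('  ',round(a,2),np.percentile(w,[2,98]).round(4),np.percentile(w,[2,98]).mean().round(4))
E
python3 - <<'E'
from h import *
carr(4)
s=telemetry.get_state();print(s['width'],s['contact_force'],(s['position'][:2]-RO)@RD,(s['position'][:2]-RO)@RN)
im=np.load('pics/scene4.npz')['im']
cv2.imwrite('pics/c9.png',cv2.resize(im[140:320,140:400],None,fx=3,fy=3,interpolation=cv2.INTER_CUBIC)[...,::-1])
E
```

```text
top 1182 u [-0.2054  0.0064] z 0.0181 slope -0.18 -0.46
   -0.22 [-0.0287  0.0279] -0.0004
   -0.19 [-0.0301  0.0282] -0.0009
   -0.16 [-0.0295  0.0287] -0.0004
   -0.13 [-0.0302  0.0292] -0.0005
   -0.1 [-0.0303  0.0285] -0.0009
scene 1560 u [-0.2427  0.0358] z 0.0175 slope -0.09 -0.19
   -0.25 [-0.0268  0.0313] 0.0022
   -0.22 [-0.0221  0.031 ] 0.0045
   -0.19 [-0.028   0.0307] 0.0014
   -0.16 [-0.0284  0.0303] 0.0009
   -0.13 [-0.0287  0.0305] 0.0009
   -0.1 [-0.0281  0.0302] 0.0011
   -0.07 [-0.0329  0.0319] -0.0005
0.028209711709152867 [-0.45595556 -0.77574796  0.65142543] -0.2205552885354697 -3.288673719549042e-05
```

View pics/c9.png

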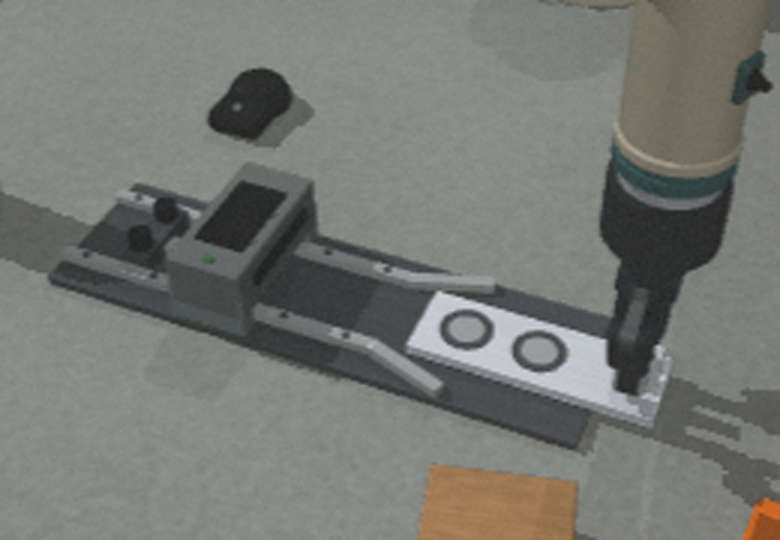

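It lies flat in the mouth, centred within about 1 mm. I regrip the fin lightly and push in stages while watching the force.

Request:
{"op": "servo_tool", "data": {"steps": [[0,0,0,0,0,0],[0,0,0,0,0,0],[0,0,0,0,0,0],[0,0,0,0,0,0]], "hand": 255, "grip_force": 30}}

```text
clock: 8.1
position: [0.6195, 0.1391, 0.0244]
ee_rot: [0.0, 0.744, 0.669, 0.0]
contact_force: [-0.6, -0.3, 0.7]
width: 0.0113
```

Request:
{"op": "servo_tool", "data": {"steps": [[-2,0,0,0,0,0],[-5,0,0,0,0,0],[-8,0,0,0,0,0],[-11,0,0,0,0,0],[-14,0,0,0,0,0],[-17,0,0,0,0,0],[-20,0,0,0,0,0]]}}

```text
clock: 8.8
position: [0.6174, 0.119, 0.0244]
ee_rot: [-0.0, 0.744, 0.669, 0.0]
contact_force: [0.4, 3.1, 0.8]
width: 0.0112
```

Request:
{"op": "servo_tool", "data": {"steps": [[-3,0,0,0,0,0],[-6,0,0,0,0,0],[-9,0,0,0,0,0],[-12,0,0,0,0,0],[-15,0,0,0,0,0]]}}

```text
clock: 9.3
position: [0.6158, 0.1041, 0.0244]
ee_rot: [-0.0, 0.744, 0.669, 0.0]
contact_force: [0.3, 3.4, 2.5]
width: 0.0114
```

Request:
{"op": "servo_tool", "data": {"steps": [[-3,0,0,0,0,0],[-6,0,0,0,0,0],[-9,0,0,0,0,0],[-12,0,0,0,0,0],[-15,0,0,0,0,0],[-18,0,0,0,0,0]]}}

```text
clock: 9.9
position: [0.6139, 0.0862, 0.0244]
ee_rot: [0.0, 0.744, 0.669, 0.0]
contact_force: [0.3, 3.2, 2.4]
width: 0.0115
```

```bash
python3 - <<'E'
from h import *
carr(5)
s=telemetry.get_state();print(s['clock'],s['contact_force'],s['moment'],(s['position'][:2]-RO)@RD,(s['position'][:2]-RO)@RN)
im=np.load('pics/top5.npz')['im']
cv2.imwrite('pics/c10.png',cv2.resize(im[130:250,180:380],None,fx=4,fy=4,interpolation=cv2.INTER_CUBIC)[...,::-1])
E
```

```text
top 1083 u [-0.1417  0.0103] z 0.0183 slope -0.2 -0.43
   -0.16 [-0.0301  0.0283] -0.0009
   -0.13 [-0.0301  0.0296] -0.0002
   -0.1 [-0.0299  0.0278] -0.0011
   -0.07 [-0.0304  0.0282] -0.0011
   -0.04 [-0.0309  0.032 ] 0.0006
scene 1487 u [-0.1894  0.035 ] z 0.0174 slope -0.05 -0.38
   -0.19 [-0.0267  0.0313] 0.0023
   -0.16 [-0.0197  0.0304] 0.0053
   -0.13 [-0.0283  0.0307] 0.0012
   -0.1 [-0.0277  0.031 ] 0.0016
   -0.07 [-0.029   0.0305] 0.0007
   -0.04 [-0.0307  0.0321] 0.0007
10.0 [0.10040105 1.63003541 2.04915662] [ 0.21648672 -0.08141228 -0.03155292] -0.1668990393042253 -0.00013355581116539616
```

View pics/c10.png

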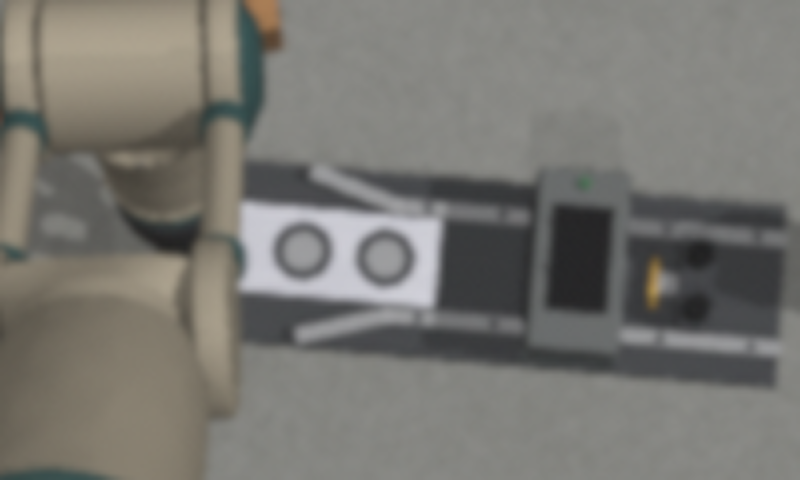

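The nose has entered the channel at c10 (437,260), with gaps on both sides and no side force. I continue.

Request:
{"op": "servo_tool", "data": {"steps": [[-3,0,0,0,0,0],[-7,0,0,0,0,0],[-11,0,0,0,0,0],[-15,0,0,0,0,0],[-19,0,0,0,0,0],[-23,0,0,0,0,0],[-27,0,0,0,0,0],[-30,0,0,0,0,0]]}}

```text
clock: 10.8
position: [0.6106, 0.0562, 0.0243]
ee_rot: [-0.0, 0.744, 0.669, 0.0]
contact_force: [0.8, 4.5, 4.9]
width: 0.0114
```

Request:
{"op": "servo_tool", "data": {"steps": [[-3,0,0,0,0,0],[-6,0,0,0,0,0],[-9,0,0,0,0,0],[-12,0,0,0,0,0],[-15,0,0,0,0,0],[-18,0,0,0,0,0],[-21,0,0,0,0,0],[-24,0,0,0,0,0]]}}

```text
clock: 11.6
position: [0.6081, 0.0325, 0.0244]
ee_rot: [-0.0, 0.744, 0.669, 0.0]
contact_force: [0.5, 4.5, 5.2]
width: 0.0117
```

Request:
{"op": "servo_tool", "data": {"steps": [[-2,0,0,0,0,0],[-5,0,0,0,0,0],[-8,0,0,0,0,0],[-11,0,0,0,0,0],[-14,0,0,0,0,0],[-17,0,0,0,0,0],[-20,0,0,0,0,0],[-22,0,0,0,0,0]]}}

```text
clock: 12.4
position: [0.6058, 0.0106, 0.0243]
ee_rot: [-0.0, 0.744, 0.669, 0.0]
contact_force: [0.2, 4.9, 5.1]
width: 0.0111
```

```bash
python3 - <<'E'
from h import *
carr(6)
s=telemetry.get_state();print(s['clock'],s['contact_force'],s['moment'],(s['position'][:2]-RO)@RD,(s['position'][:2]-RO)@RN)
im=np.load('pics/scene6.npz')['im']
cv2.imwrite('pics/c11.png',cv2.resize(im[140:320,140:400],None,fx=3,fy=3,interpolation=cv2.INTER_CUBIC)[...,::-1])
E
```

```text
top 767 u [-0.0815  0.0472] z 0.0179 slope 0.08 -0.56
   -0.07 [-0.0312  0.0307] -0.0003
   -0.04 [-0.0322  0.0317] -0.0003
   -0.01 [-0.0313  0.0318] 0.0002
   0.02 [-0.0319  0.0323] 0.0002
scene 1163 u [-0.1138  0.0464] z 0.0173 slope 0.04 -0.25
   -0.13 [-0.0279  0.0302] 0.0012
   -0.1 [-0.0027  0.0309] 0.0141
   -0.07 [-0.0197  0.0299] 0.0051
   -0.04 [-0.0326  0.0327] 0.0001
   -0.01 [-0.0296  0.032 ] 0.0012
   0.02 [-0.0318  0.0325] 0.0004
12.5 [0.15014616 3.84323039 4.62860264] [ 0.62739701 -0.08965382 -0.0106221 ] -0.09107387885764512 -0.00026178750101294856
```

View pics/c11.png

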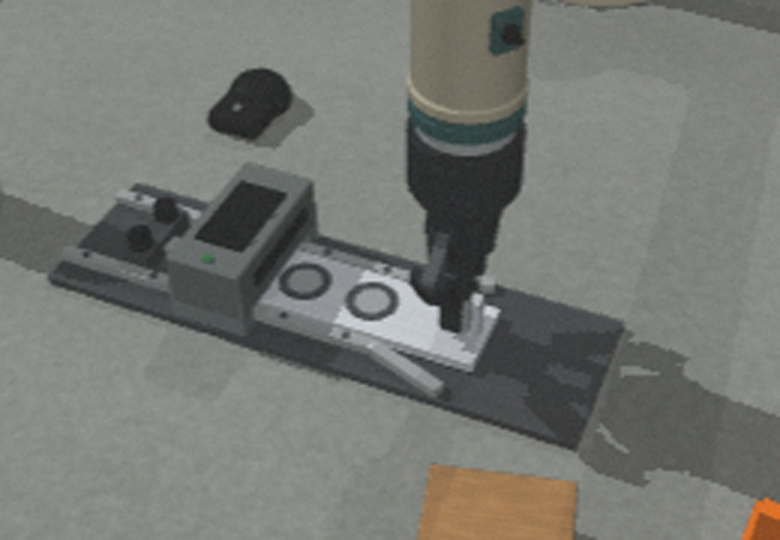

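Request:
{"op": "servo_tool", "data": {"steps": [[0,0,-0.3,0,0,0],[-2,0,-0.3,0,0,0],[-4,0,-0.3,0,0,0],[-6,0,-0.3,0,0,0]]}}

```text
clock: 12.9
position: [0.6049, 0.0046, 0.0244]
ee_rot: [-0.0, 0.743, 0.669, -0.0]
contact_force: [1.2, 3.5, 1.9]
width: 0.0115
```

Request:
{"op": "servo_tool", "data": {"steps": [[-2,0,0,0,0,0],[-5,0,0,0,0,0],[-8,0,0,0,0,0],[-11,0,0,0,0,0],[-14,0,0,0,0,0],[-17,0,0,0,0,0],[-20,0,0,0,0,0]]}}

```text
clock: 13.6
position: [0.6027, -0.0155, 0.0244]
ee_rot: [-0.0, 0.744, 0.669, -0.0]
contact_force: [0.3, 1.5, -0.5]
width: 0.0116
```

Request:
{"op": "servo_tool", "data": {"steps": [[-2,0,0,0,0,0],[-5,0,0,0,0,0],[-8,0,0,0,0,0],[-11,0,0,0,0,0],[-14,0,0,0,0,0],[-17,0,0,0,0,0],[-19,0,0,0,0,0]]}}

```text
clock: 14.3
position: [0.6009, -0.0343, 0.0245]
ee_rot: [-0.0, 0.744, 0.669, -0.0]
contact_force: [0.3, 0.7, -1.7]
width: 0.0117
```

```bash
cat >> h.py <<'E'
def st():
    s=telemetry.get_state();p=s['position'][:2]-RO;f=s['contact_force'];print('clk',round(s['clock'],2),'u',round(p@RD*1000,2),'v',round(p@RN*1000,2),'Fu',round(f[:2]@RD,2),'Fv',round(f[:2]@RN,2),'Fz',f[2].round(2),'M',s['moment'].round(2))
E
python3 -c "from h import *;st()"
```

```text
clk 14.3 u -46.16 v -0.41 Fu -0.76 Fv 0.21 Fz -1.68 M [ 0.18  0.04 -0.06]
```

Request:
{"op": "servo_tool", "data": {"steps": [[-2,0,0.1,0,0,0],[-4,0,0.1,0,0,0],[-6,0,0.1,0,0,0],[-8,0,0.1,0,0,0]]}}

```text
clock: 14.7
position: [0.6002, -0.042, 0.0245]
ee_rot: [-0.0, 0.744, 0.669, 0.0]
contact_force: [0.4, 1.1, -2.1]
width: 0.0117
```

Request:
{"op": "servo_tool", "data": {"steps": [[-1,0,0,0,0,0],[-2,0,0,0,0,0],[-3,0,0,0,0,0]]}}

```text
clock: 15.0
position: [0.5999, -0.0449, 0.0245]
ee_rot: [-0.0, 0.744, 0.669, 0.0]
contact_force: [-0.4, 0.4, -2.1]
width: 0.0118
```

Request:
{"op": "servo_tool", "data": {"steps": [[-1,0,0,0,0,0],[-2,0,0,0,0,0]]}}

```text
clock: 15.2
position: [0.5997, -0.0469, 0.0245]
ee_rot: [-0.0, 0.744, 0.669, 0.0]
contact_force: [0.7, 0.2, -1.6]
width: 0.0114
```

Request:
{"op": "servo_tool", "data": {"steps": [[-1,0,0,0,0,0],[-2,0,0,0,0,0]]}}

```text
clock: 15.4
position: [0.5994, -0.0489, 0.0245]
ee_rot: [-0.0, 0.744, 0.669, 0.0]
contact_force: [-0.3, 0.9, -1.7]
width: 0.0115
```

```bash
python3 -c "from h import *;st()"
```

```text
clk 15.4 u -31.51 v -0.36 Fu -0.85 Fv -0.38 Fz -1.65 M [ 0.17 -0.04 -0.02]
```

Request:
{"op": "servo_tool", "data": {"steps": [[-0.5,0,0.1,0,0,0],[-1,0,0.2,0,0,0]]}}

```text
clock: 15.6
position: [0.5994, -0.0498, 0.0244]
ee_rot: [-0.0, 0.744, 0.669, 0.0]
contact_force: [0.9, 1.5, -1.2]
width: 0.0114
```

Request:
{"op": "servo_tool", "data": {"steps": [[-0.5,0,0,0,0,0],[-1,0,0,0,0,0]]}}

```text
clock: 15.8
position: [0.5993, -0.0508, 0.0244]
ee_rot: [0.0, 0.744, 0.669, 0.0]
contact_force: [-0.4, 1.6, -0.4]
width: 0.0118
```

Request:
{"op": "servo_tool", "data": {"steps": [[-0.5,0,0,0,0,0],[-1,0,0,0,0,0]]}}

```text
clock: 16.0
position: [0.5992, -0.0518, 0.0244]
ee_rot: [-0.0, 0.744, 0.669, 0.0]
contact_force: [0.6, 1.1, -0.3]
width: 0.0119
```

Request:
{"op": "servo_tool", "data": {"steps": [[-0.5,0,0,0,0,0],[-1,0,0,0,0,0]]}}

```text
clock: 16.2
position: [0.5991, -0.0528, 0.0244]
ee_rot: [-0.0, 0.744, 0.669, 0.0]
contact_force: [0.2, 0.8, 0.2]
width: 0.0114
```

Request:
{"op": "servo_tool", "data": {"steps": [[-0.5,0,0,0,0,0],[-1,0,0,0,0,0]]}}

```text
clock: 16.4
position: [0.599, -0.0538, 0.0244]
ee_rot: [0.0, 0.744, 0.669, 0.0]
contact_force: [-0.5, 2.3, 0.7]
width: 0.0111
```

Request:
{"op": "servo_tool", "data": {"steps": [[-0.5,0,0,0,0,0],[-0.5,0,0,0,0,0]]}}

```text
clock: 16.6
position: [0.599, -0.0544, 0.0244]
ee_rot: [0.0, 0.744, 0.669, 0.0]
contact_force: [0.7, 1.4, -0.1]
width: 0.0117
```

Request:
{"op": "servo_tool", "data": {"steps": [[-0.5,0,0,0,0,0],[-0.5,0,0,0,0,0]]}}

```text
clock: 16.8
position: [0.599, -0.0544, 0.0244]
ee_rot: [-0.0, 0.744, 0.669, 0.0]
contact_force: [0.2, 4.8, 0.5]
width: 0.0113
```

Request:
{"op": "servo_tool", "data": {"steps": [[-0.5,0,0,0,0,0],[-0.5,0,0,0,0,0]]}}

```text
clock: 17.0
position: [0.5989, -0.0544, 0.0244]
ee_rot: [-0.0, 0.744, 0.669, 0.001]
contact_force: [1.0, 6.4, 1.7]
width: 0.0116
```

Contact is felt: the position holds at y=-0.0544 while the force climbs. I press on in small steps.

Request:
{"op": "servo_tool", "data": {"steps": [[-0.5,0,0,0,0,0],[-0.5,0,0,0,0,0]]}}

```text
clock: 17.2
position: [0.5989, -0.0544, 0.0244]
ee_rot: [-0.001, 0.744, 0.668, 0.001]
contact_force: [0.9, 7.5, 0.7]
width: 0.0116
```

Request:
{"op": "servo_tool", "data": {"steps": [[-0.5,0,0,0,0,0],[-0.5,0,0,0,0,0]]}}

```text
clock: 17.4
position: [0.5989, -0.0544, 0.0244]
ee_rot: [-0.001, 0.744, 0.668, 0.001]
contact_force: [1.8, 8.5, 1.6]
width: 0.0115
```

Request:
{"op": "servo_tool", "data": {"steps": [[-0.5,0,0,0,0,0],[-0.5,0,0,0,0,0]]}}

```text
clock: 17.6
position: [0.5989, -0.0544, 0.0245]
ee_rot: [-0.001, 0.744, 0.668, 0.002]
contact_force: [1.5, 9.8, 1.3]
width: 0.0115
```

Request:
{"op": "servo_tool", "data": {"steps": [[-0.5,0,0,0,0,0],[-0.5,0,0,0,0,0]]}}

```text
clock: 17.8
position: [0.5989, -0.0546, 0.0245]
ee_rot: [-0.001, 0.744, 0.668, 0.002]
contact_force: [1.4, 11.6, 1.8]
width: 0.0117
```

Request:
{"op": "servo_tool", "data": {"steps": [[-0.5,0,0,0,0,0],[-0.5,0,0,0,0,0]]}}

```text
clock: 18.0
position: [0.5988, -0.055, 0.0245]
ee_rot: [-0.001, 0.744, 0.668, 0.002]
contact_force: [2.0, 11.5, 1.5]
width: 0.0113
```

Request:
{"op": "servo_tool", "data": {"steps": [[-0.5,0,0,0,0,0],[-0.5,0,0,0,0,0]]}}

```text
clock: 18.2
position: [0.5988, -0.0554, 0.0246]
ee_rot: [-0.001, 0.744, 0.668, 0.002]
contact_force: [1.7, 12.2, 1.7]
width: 0.0117
```

```bash
python3 -c "from h import *;st()"
```

```text
clk 18.2 u -24.99 v -0.3 Fu -12.34 Fv 0.41 Fz 1.68 M [ 1.54 -0.19  0.08]
```

Request:
{"op": "servo_tool", "data": {"steps": [[-0.5,0,0,0,0,0],[-0.5,0,0,0,0,0],[-1,0,0,0,0,0],[-1,0,0,0,0,0]]}}

```text
clock: 18.6
position: [0.5987, -0.0563, 0.0245]
ee_rot: [-0.001, 0.744, 0.668, 0.002]
contact_force: [1.0, 11.2, 1.8]
width: 0.0113
```

Request:
{"op": "servo_tool", "data": {"steps": [[-0.5,0,0,0,0,0],[-0.5,0,0,0,0,0],[-1,0,0,0,0,0],[-1,0,0,0,0,0]]}}

```text
clock: 19.0
position: [0.5986, -0.0572, 0.0246]
ee_rot: [-0.002, 0.744, 0.668, 0.002]
contact_force: [1.7, 11.2, 2.0]
width: 0.0114
```

```bash
python3 - <<'E'
from h import *
st();
im,d=grab('top','top7')
cv2.imwrite('pics/c12.png',cv2.resize(im[150:250,200:400],None,fx=4,fy=4,interpolation=cv2.INTER_CUBIC)[...,::-1])
grab('scene','scene7')
E
```

```text
clk 19.0 u -23.23 v -0.33 Fu -11.36 Fv 0.56 Fz 2.04 M [ 1.64 -0.2   0.09]
```

View pics/c12.png

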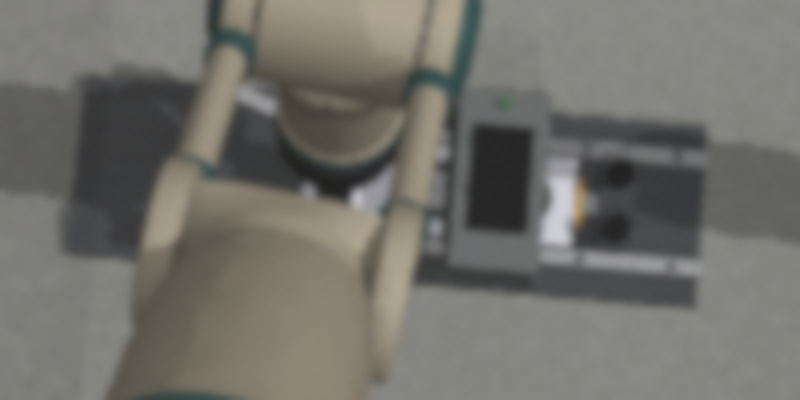

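The nose is against the brass plate at c12 (577,200). The travel so far is about 2.9 mm, so I press one more millimetre.

Request:
{"op": "servo_tool", "data": {"steps": [[-0.5,0,0,0,0,0],[-0.5,0,0,0,0,0],[-1,0,0,0,0,0],[-1,0,0,0,0,0]]}}

```text
clock: 19.5
position: [0.5985, -0.0581, 0.0246]
ee_rot: [-0.002, 0.744, 0.668, 0.002]
contact_force: [1.3, 12.7, 2.3]
width: 0.0118
```

```bash
python3 - <<'E'
from h import *
st(); grab('top','top8'); grab('scene','scene8')
for t in('top0','top3','top7','top8'):
    z=np.load(f'pics/{t}.npz');im,d=z['im'].astype(int),z['d'];P=cloud('top',d)
    # intersect rays with z=.018 plane for robustness
    o=np.array(cams.camera_model('top')['origin']);r=P-o;Q=o+r*((.018-o[2])/r[...,2])[...,None]
    u=(Q[...,:2]-RO)@RD;v=(Q[...,:2]-RO)@RN
    br=(im[...,0]-im[...,2]>40)&(u>.11)&(u<.16)&(abs(v)<.03)
    w=(im[...,0]-im[...,2]).clip(0)*br
    si=(im.min(2)>130)&(u>.112)&(u<.15)&(abs(v)<.026)
    print(t,'brass centroid',(u*w).sum()/w.sum(),br.sum(),'silver max',u[si].max() if si.any() else None,si.sum())
E
```

```text
clk 19.5 u -22.32 v -0.3 Fu -12.72 Fv -0.07 Fz 2.34 M [ 1.69 -0.18  0.09]
top0 brass centroid nan 31 silver max 0.14170300710454065 3
top3 brass centroid nan 32 silver max 0.1417030071045406 2
top7 brass centroid nan 18 silver max 0.13451625796672922 141
top8 brass centroid nan 22 silver max 0.13624009252645394 144<stdin>:6: RuntimeWarning: divide by zero encountered in divide
<stdin>:6: RuntimeWarning: invalid value encountered in multiply
```

Request:
{"op": "servo_tool", "data": {"steps": [[0.5,0,0,0,0,0],[1,0,0,0,0,0],[1,0,0,0,0,0]]}}

```text
clock: 19.9
position: [0.5985, -0.058, 0.0244]
ee_rot: [-0.001, 0.744, 0.668, 0.001]
contact_force: [1.7, 9.5, 1.1]
width: 0.0116
```

```bash
python3 - <<'E'
from h import *
st()
for t in('top0','top3','top7','top8'):
    z=np.load(f'pics/{t}.npz');im,d=z['im'].astype(int),np.full((420,560),1.38);P=cloud('top',d)
    o=np.array(cams.camera_model('top')['origin']);r=P-o;Q=o+r*((.018-o[2])/r[...,2])[...,None]
    u=(Q[...,:2]-RO)@RD;v=(Q[...,:2]-RO)@RN
    k=(u>.11)&(u<.16)&(abs(v)<.015); w=((im[...,0]-im[...,2])-25).clip(0)*k
    print(t,'brass',(u*w).sum()/w.sum(),w.sum())
E
```

```text
clk 19.9 u -22.34 v -0.38 Fu -9.58 Fv 0.71 Fz 1.12 M [ 1.28 -0.15  0.08]
top0 brass 0.13338935440960809 1073
top3 brass 0.133383014724423 1081
top7 brass 0.13759506180708023 539
top8 brass 0.13855568011655237 580
```

Request:
{"op": "servo_tool", "data": {"steps": [[0.5,0,0,0,0,0],[1,0,0,0,0,0],[1,0,0,0,0,0]]}}

```text
clock: 20.2
position: [0.5985, -0.058, 0.0244]
ee_rot: [-0.001, 0.744, 0.669, 0.001]
contact_force: [0.7, 6.6, 0.5]
width: 0.0113
```

Request:
{"op": "servo_tool", "data": {"steps": [[0.5,0,0,0,0,0],[0.5,0,0,0,0,0]]}}

```text
clock: 20.4
position: [0.5985, -0.058, 0.0244]
ee_rot: [-0.0, 0.744, 0.669, 0.0]
contact_force: [0.7, 5.2, 0.8]
width: 0.012
```

Request:
{"op": "servo_tool", "data": {"steps": [[0.5,0,0,0,0,0],[0.5,0,0,0,0,0]]}}

```text
clock: 20.6
position: [0.5985, -0.058, 0.0244]
ee_rot: [-0.0, 0.744, 0.669, 0.0]
contact_force: [0.1, 4.7, 0.8]
width: 0.0115
```

Request:
{"op": "servo_tool", "data": {"steps": [[0,0,0,0,0,0],[0,0,0,0,0,0],[0,0,0,0,0,0],[0,0,0,0,0,0]], "hand": 170}}

```text
clock: 21.0
position: [0.5984, -0.0588, 0.0242]
ee_rot: [0.0, 0.744, 0.669, -0.0]
contact_force: [-0.7, 0.9, -0.6]
width: 0.0287
```

```bash
python3 -c "
from h import *
st()
im,d=grab('scene','scene9')
cv2.imwrite('pics/c13.png',cv2.resize(im[140:320,140:400],None,fx=3,fy=3,interpolation=cv2.INTER_CUBIC)[...,::-1])"
```

```text
clk 21.0 u -21.56 v -0.35 Fu -0.78 Fv -0.74 Fz -0.62 M [0.04 0.03 0.05]
```

View pics/c13.png

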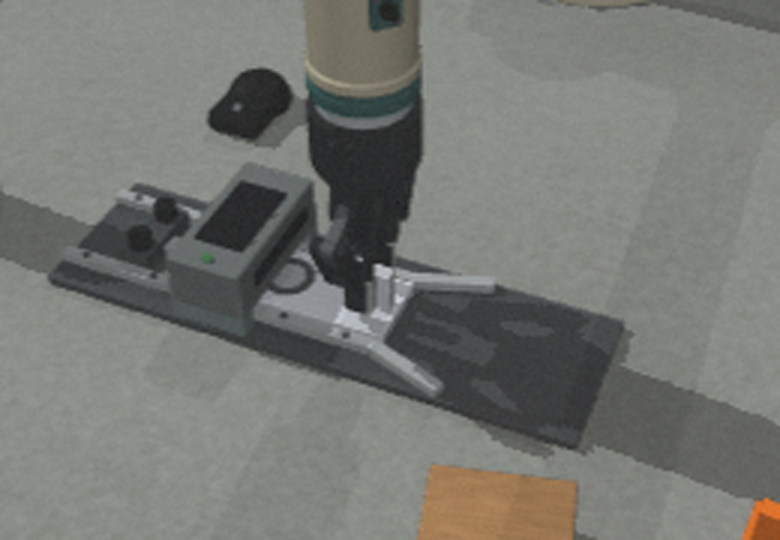

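It is released and the fin stands clear between the fingers at c13 (383,290). I lift straight up.

Request:
{"op": "servo_tool", "data": {"steps": [[0,0,0,0,0,0],[0,0,-5,0,0,0],[0,0,-12,0,0,0],[0,0,-25,0,0,0],[0,0,-45,0,0,0],[0,0,-75,0,0,0],[0,0,-110,0,0,0],[0,0,-140,0,0,0]], "hand": 140}}

```text
clock: 21.85
position: [0.5989, -0.0584, 0.1674]
ee_rot: [0.001, 0.744, 0.669, 0.001]
contact_force: [0.4, 0.7, 0.7]
width: 0.0384
```

Request:
{"op": "servo_tool", "data": {"steps": [[30,0,-10,0,0,0],[70,-20,-20,0,0,0],[110,-50,-30,0,0,0],[150,-85,-30,0,0,0],[190,-120,-30,0,0,0],[220,-150,-30,0,0,0],[240,-170,-30,0,0,0],[240,-170,-30,0,0,0]]}}

```text
clock: 22.65
position: [0.4519, 0.2008, 0.1957]
ee_rot: [-0.001, 0.742, 0.67, 0.001]
contact_force: [-0.4, -0.9, -0.5]
width: 0.038
```

```bash
python3 - <<'E'
from h import *
st(); carr(10)
im=np.load('pics/top10.npz')['im']; cv2.imwrite('pics/c14.png',cv2.resize(im[150:250,200:400],None,fx=4,fy=4,interpolation=cv2.INTER_CUBIC)[...,::-1])
z=np.load('pics/top10.npz');d=z['d'];P=cloud('top',d);u=(P[...,:2]-RO)@RD;v=(P[...,:2]-RO)@RN
f=(P[...,2]>.044)&(P[...,2]<.058)&(abs(v)<.02)&(u<.03)&(u>-.1);print('fin',f.sum(),u[f].mean(),v[f].mean(),P[f][:,2].mean())
z=np.load('pics/scene10.npz');d=z['d'];P=cloud('scene',d);u=(P[...,:2]-RO)@RD;v=(P[...,:2]-RO)@RN
f=(P[...,2]>.048)&(P[...,2]<.058)&(abs(v)<.02)&(u<.03)&(u>-.1);print('fin',f.sum(),u[f].mean(),v[f].mean(),P[f][:,2].mean())
E
```

```text
clk 22.65 u -264.49 v -173.15 Fu 0.9 Fv -0.34 Fz -0.46 M [-0.03  0.01 -0.01]
top 691 u [-0.0453  0.0467] z 0.0181 slope 0.44 -0.8
   -0.04 [-0.0307  0.0326] 0.001
   -0.01 [-0.0311  0.0321] 0.0005
   0.02 [-0.0312  0.0322] 0.0005
scene 682 u [-0.0451  0.0471] z 0.0172 slope 0.04 -0.17
   -0.07 [-0.0317  0.0314] -0.0001
   -0.04 [-0.0307  0.0326] 0.001
   -0.01 [-0.027   0.0326] 0.0028
   0.02 [-0.0317  0.0316] -0.0
fin 54 -0.025868689116218216 -0.0014305746795238545 0.051658956364249956
fin 69 -0.02598931228917559 0.0014450488790301492 0.05104819901063522
```

View pics/c14.png

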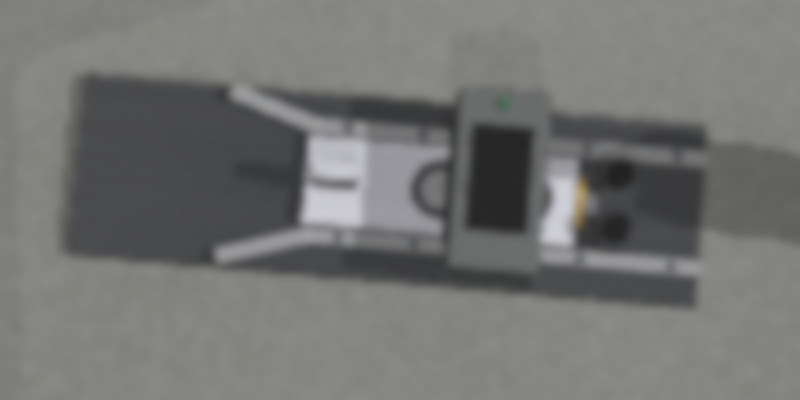

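View pics/scene10.png

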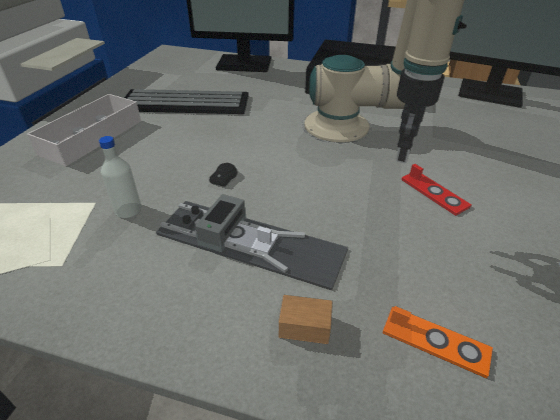

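The carrier lies flat, free and against the plate. As an independent check of the plunger travel, I compare the brass plate's back edge before and after.

```bash
python3 - <<'E'
from h import *
from scipy.ndimage import map_coordinates
m=cams.camera_model('top');K=m['camera_matrix'];q=m['rotation'];R=Rot.from_quat(q[[1,2,3,0]]).as_matrix();o=m['origin']
us=np.arange(.12,.155,.001);vs=np.arange(-.012,.0121,.001)
U,V=np.meshgrid(us,vs);W=np.concatenate([RO+U[...,None]*RD+V[...,None]*RN,np.full(U.shape+(1,),.02)],-1)
c=(W-o)@R; x=K[0,0]*c[...,0]/-c[...,2]+K[0,2]; y=K[1,1]*-c[...,1]/-c[...,2]+K[1,2]
pr={}
for t in('top0','top7','top8','top10'):
    im=np.load(f'pics/{t}.npz')['im'].astype(float); s=[map_coordinates(im[...,k],[y,x],order=1).mean(0) for k in range(3)]
    g=s[0]-s[2]; i=g.argmax(); h=g[i]/2; j=i+np.argmax(g[i:]<h); back=us[j-1]+(g[j-1]-h)/(g[j-1]-g[j])*.001
    print(t,'peak',us[i].round(3),'back half',back.round(5)); print(g[5:28].round().astype(int))
E
```

```text
top0 peak 0.133 back half 0.13737
[ 1  5 13 22 34 47 58 64 68 67 59 49 38 27 17 10  4  1 -1 -1 -2 -2 -2]
top7 peak 0.137 back half 0.14096
[-7 -7 -7 -7 -5 -2  2  9 18 29 40 49 53 51 46 37 26 17 10  4  1  0 -1]
top8 peak 0.139 back half 0.14203
[-8 -8 -8 -7 -7 -5 -3  3  9 18 30 41 48 52 53 46 37 27 18 10  5  1 -1]
top10 peak 0.139 back half 0.14203
[-8 -8 -8 -7 -7 -5 -3  3  9 18 29 41 48 52 52 45 37 26 17  9  5  1 -1]
```

```bash
python3 - <<'E'
from h import *
a=np.load('pics/scene0.npz')['im'].astype(int);b=np.load('pics/scene10.npz')['im'].astype(int)
for n,(x0,y0,x1,y1) in dict(bottle=(100,135,142,218),mouse=(208,160,240,187),carton=(277,293,335,345),orange=(382,306,495,378),red=(402,165,470,213)).items(): print(n,abs(a-b)[y0:y1,x0:x1].mean().round(2))
print(sign_off())
E
```

```text
bottle 1.87
mouse 2.32
carton 4.98
orange 4.28
red 2.18
the job is handed in; nothing more can be done
None
```

I gripped the silver carrier by its fin, laid it nose first in the reader's mouth and pushed it under the head until it met the stop plunger. I then pressed the plunger in, eased the force off, let go and moved the arm clear. The job was handed in at about 23 s of the 64 s allowed.

- **Plunger travel:** the tool moved about 3.7 mm after contact. The brass plate's back edge in the top camera shows 3.9 to 4.7 mm, depending on the threshold. These differ by up to 1 mm, but all lie near 4 mm and under 7 mm.
- **Force:** the highest push I read was about 12.8 N, and the carrier never jammed.
- **Final position:** after release the carrier lies flat and centred in the channel, with its nose against the plate and its fin outside the head. The tool force reads about zero. The nose position came out between 134 and 137 mm along the reader depending on how it was measured, so its absolute position is only known to about 3 mm.
- **Bystanders:** the bottle, mouse, carton and both look-alikes appear unmoved. I checked this by eye and by a before/after picture difference. That difference was small everywhere, but a little larger at the carton and the orange plate. I put that down to changed lighting and did not re-measure their positions.

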